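# Put the blue highlighter back in its cap, hold the yellow one ready to mark

## Task

You are changing highlighters: take the blue one out of its slanted rest, guide it down by hand into the empty blue cap of the pen stand until it is fully home, and let go of it. Then draw the yellow highlighter up out of its cap, slant it to a writing attitude (nib down, about half-way between upright and lying) and finish still holding it, motionless, with its nib poised two or three centimetres above the passage framed in pencil in the open notebook. Neither pen may touch the notebook, and everything else on the desk stays where it is.

Things in the scene. Friction and masses are not known exactly. Their poses are not given: they have to be found in the camera images.
- pen_blue_mid (a point): the blue highlighter, nib down in the slanted rest, leaning 30 degrees from upright: 130 mm long, 22 g (15 to 31 g), round: nib and black cone to 17 mm, black section of 15 mm diameter to 38 mm, then a barrel of 20 mm diameter up to the tail. The point is on its axis, half-way along (65 mm from the nib); z runs from nib to tail
- pen_blue_nib (a point): the tip of the blue highlighter's nib (on its axis, 65 mm below its middle)
- pen_blue_shoulder (a point): the shoulder of the blue highlighter, on its axis, 38 mm from the nib
- pen_yellow_mid (a point): the yellow highlighter, standing nib down in its yellow cap: same pen in yellow, 130 mm long, 22 g (15 to 31 g), round: nib and black cone to 17 mm, black section of 15 mm diameter to 38 mm, then a barrel of 20 mm diameter up to the tail. The point is on its axis, half-way along (65 mm from the nib); z runs from nib to tail
- pen_yellow_nib (a point): the tip of the yellow highlighter's nib (on its axis, 65 mm below its middle)
- cap_blue_rim (a point): the blue cap, empty at the start: an upright open cap, 25 mm outside, bore 17 mm, 40 mm deep, fixed on the stand. The point is the centre of its mouth at the rim, 56 mm above the desk; z up, x along the row of caps. Fully home, a pen's shoulder rests on the rim, its tail 92 mm above; no snap, the pen slides in and out freely
- cap_yellow_rim (a point): the yellow cap, same shape as the blue one. The point is the centre of its mouth at the rim. Yellow, blue, pink and green caps stand in one row in any order, 52 mm apart, on a grey bar 206 x 58 x 12 mm; a pen stands in each but the blue one, its tail 148 mm above the desk
- rest_rim (a point): the slanted pen rest: a dark steel disc, 90 mm across, carrying a black tube of 25 mm outer diameter that leans 30 degrees; fixed. The point is the centre of the tube's mouth. Bore 17 mm, 40 mm deep; the pen's shoulder lies on the mouth, so the whole 92 mm barrel sticks out and the pen is drawn out along its own axis
- notebook: the open notebook lying flat, fixed: 176 mm along its x (the spine), 250 mm along its y, pages 12 mm thick; the origin is the centre of its underside on the desk
- passage_mid (a point): the passage framed in dark pencil on one of the notebook's two pages: a rectangle 40 mm along x and 80 mm along y. The point is its centre, on the paper (12 mm above the desk); z up
- pen_pink_mid (a point): the pink highlighter, same pen, standing in the pink cap of the stand; leave it there
- pen_green_mid (a point): the green highlighter, same pen, standing in the green cap of the stand; leave it there
- mug: a blue ceramic coffee mug, 80 mm wide, 92 mm high; loose, leave it alone. Origin at the centre of its underside
- stapler: a red and black stapler, 140 mm long, 36 mm wide, 50 mm high; loose, leave it alone. Origin at the centre of its underside
- note_block: a pale yellow block of sticky notes, 76 x 76 x 24 mm; loose, leave it alone. Origin at the centre of its underside
- glue_stick: an upright glue stick, 28 mm diameter, 92 mm high, white and blue with a red cap; loose, leave it alone. Origin at the centre of its underside
- mouse: a grey computer mouse, 100 x 60 x 35 mm; loose, leave it alone. Origin at the centre of its underside

How it is judged:
By the outcome, as a careful person would: the job done as asked, in the order asked, and still so for the second after the job is handed in, while the arm keeps its last pose, push and grip.
It also fails if it takes over 67 s, if anything falls off the work surface, if the arm or the gripper's body presses on something with over 40 N, if the wrist force passes 120 N, or if a joint passes its speed limit or range.

## Robot

A 6-joint arm with a two-finger parallel gripper is mounted at the origin on the work surface. World frame = base frame: x ahead of the robot, y to its left, z up, the work surface at z = 0. Lengths are in mm, angles in rad, forces in N, time in s.
With the tool pointing down it reaches from about 300 to 775 mm from the base axis. Payload 14.6 kg.
Tool frame: the origin (TCP) lies at the very end of the fingers, on their centre line; the grasp point (between the pads) lies 19 mm behind it; z points along the fingers, y is the line along which they close (so a half turn about z gives the same grasp; the last joint's range is limited). The gripper opens to 94 mm and grips with 3 to 60 N. Pads are 16 mm wide; open, the fingers measure 119 mm over their backs; the gripper's body (75 mm by 177 mm) begins 78 mm behind the grasp point.
Start: joints at [1.184, 0.3, 1.521, -0, 1.321, -0.067], TCP at [172.904, 522.105, 205.446] pointing down, gripper open.
Joint ranges: [-3.03, 3.03], [-0.79, 2.21], [0.23, 2.52], [-1.04, 4.18], [0, 3.07], [-2.55, 2.55]. Speed limits (rad/s): [2.22, 2.22, 2.57, 3.14, 3.14, 3.14].

## Interface

Orientations are given as a rotation vector (axis times angle).
In Python, from plant import env, grab_frame, get_calibration gives the robot as it stands.
- The arm moves only by the tool drive_tool, never from a script. Its arguments are lists of equal length, an entry for each row: "angular": the turn, a rotation vector about the world's x, y, z in degrees, a list of three; "travel": the shift along the world's x, y, z in m, a list of three; "gripper": the finger opening in m, from 0 to 0.094. In form: {"angular": [[rx, ry, rz], ...], "travel": [[dx, dy, dz], ...], "gripper": [gripper, ...]}. A call has 1 to 12 rows; each row shifts and turns the commanded pose from where the row before left it; what a row does not reach is not made up. A row lasts 1/8 s, in which the tool goes at most 62.5 mm and 10.7 degrees, less where a joint would pass 70% of its speed; a pose out of reach is approached as far as the arm can. A call is refused whole if a number of a shift passes 0.0625 or a number of a turn 10.7, either way. A call with a gripper value outside its range is refused whole. The fingers move at their own pace and stop on an object; "newtons" is the grip in N (left out, the last holds). Time passes only in rows, so rows that do not move let the fingers close. It gives the time, the measured TCP pose, the force, the opening and the grip force at its end, in the units of the state.
- env.state(): the state, without advancing time (a new reading comes with each control period).
- grab_frame(name): name is "scene" or "top"; returns the picture (384x512x3 uint8, red, green, blue); there is no depth.
- get_calibration(name): a dict with "fov_y" (degrees; the focal length in pixels is half the picture's height over the tangent of half this angle, whatever the lens; pixels are square), "cx", "cy" (the principal point, pixels), "rvec" (rotation vector, rad) and "tvec" (3), from world to camera coordinates, as OpenCV has them. Camera axes: x right, y down, z forward; pixel columns grow to the right and rows downward; lengths in mm; the calibration is good to about 2 mm. A picture is of the moment at which its call begins. get_calibration takes no time and is no camera call.
- env.hand_in(): hands the job in; it is judged then, once.
The state is a dict: "time": time; "joint_pos": joint angles; "joint_velocities": joint speeds; "effort": joint torques, N m; "ee_pos": TCP position; "tool_rot": TCP orientation; "force": force on the tool from outside, world axes, zero at the start; "moment": the same for the moment, N m; "finger_gap": finger opening in mm; "grip_force": force on a finger pad.
Only numpy, scipy, OpenCV 4.12 (cv2) and the standard library are available. Lean on these libraries where they do the work, as an engineer would, in place of code of your own. Each camera call takes 0.05 s, during which the arm holds its last target. There are 200 camera calls.

## Working session

There is one attempt and no reset: what is moved stays moved. The work goes in short steps, Python scripts to look and compute and a tool call to move; the robot and the scene stay as the last step left them, time stands still between calls to the robot, and variables do not carry over. Pictures are saved under pics/ and viewed, at most 10 in all, crops included, and the job is handed in when it is done.

Besides the shell and the picture viewer there is one more tool, called after ">>>" as name(argument=value, ...), one argument or row to a line, values as JSON. drive_tool: Moves the arm, as the interface text tells. Its arguments: {"type":"object","properties":{"angular":{"type":"array"},"travel":{"type":"array"},"gripper":{"type":"array"},"newtons":{"type":"number"}},"required":["angular","travel","gripper"]}

```bash
ls; mkdir -p pics
python3 - <<'E'
from plant import env, grab_frame, get_calibration
import cv2
for n in ("scene","top"):
    im=grab_frame(n); cv2.imwrite(f"pics/{n}0.png",im[:,:,::-1]); print(n,get_calibration(n))
print(env.state())
E
```

```text
pics
scene {'fov_y': 56.586010728677394, 'cx': 252.6955542220565, 'cy': 196.4943223550164, 'rvec': array([ 2.13425895,  0.82931478, -0.37188708]), 'tvec': array([-424.60598773, -188.05892791, 1201.24605884])}
top {'fov_y': 46.73758596405469, 'cx': 251.84178019350304, 'cy': 183.45711363327723, 'rvec': array([ 2.11524928, -2.10946987,  0.22218575]), 'tvec': array([   7.66569922,  585.89237478, 1089.51475065])}
{'time': 0.1, 'joint_pos': array([ 1.18436378e+00,  3.00431689e-01,  1.52151227e+00,  8.28974183e-06,
        1.32068678e+00, -6.65925572e-02]), 'joint_velocities': array([ 0.00056056, -0.00049608, -0.00105639,  0.00036079,  0.00033664,
        0.0008647 ]), 'effort': array([-8.43104754e-04, -5.32653880e+01, -3.53273535e+01,  7.08963582e-02,
        2.35901383e-02, -5.14088356e-05]), 'ee_pos': array([172.83806758, 521.89480569, 204.93705307]), 'tool_rot': array([-5.00229526e-01, -3.10126722e+00,  1.58601662e-03]), 'force': array([ 0.58788467,  0.45533754, -0.17633181]), 'moment': array([-0.0378058 , -0.04221028, -0.03790867]), 'grip_force': 0.0, 'finger_gap': 94.00280661252121}
```

View pics/scene0.png

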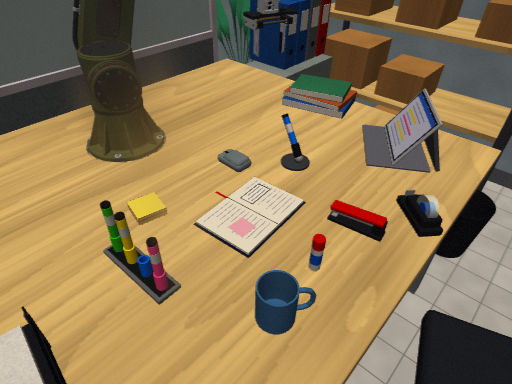

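View pics/top0.png

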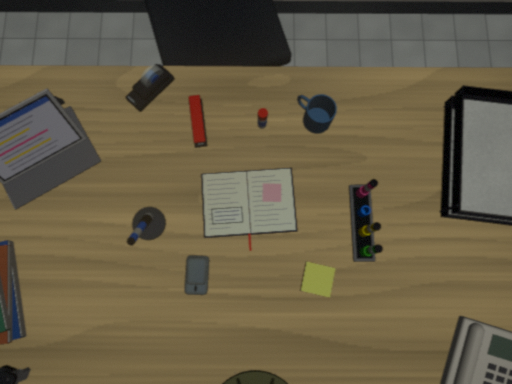

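The scene view shows the stand at lower left, with green, yellow, empty blue (145,266) and pink caps. The blue pen is in its rest at (292,145), and the framed passage is at (257,193). In the top view the blue pen/rest is at (148,222), the passage at (227,215), the row of caps runs down x≈365, and the blue cap is at (365,210).

```bash
cat > h.py <<'E'
import numpy as np, cv2
from scipy.spatial.transform import Rotation as R
from plant import env, grab_frame, get_calibration
class Cam:
    def __init__(s,n):
        c=get_calibration(n); s.f=192/np.tan(np.radians(c['fov_y']/2)); s.c=np.array([c['cx'],c['cy']])
        s.R=R.from_rotvec(c['rvec']).as_matrix(); s.t=np.asarray(c['tvec'],float)
        s.o=-s.R.T@s.t
    def ray(s,p):
        d=np.append((np.asarray(p,float)-s.c)/s.f,1); d=s.R.T@d; return d/np.linalg.norm(d)
    def plane(s,p,z):
        d=s.ray(p); return s.o+d*(z-s.o[2])/d[2]
    def proj(s,P):
        q=s.R@np.asarray(P,float)+s.t; return s.f*q[:2]/q[2]+s.c
S,T=Cam('scene'),Cam('top')
def tri(ps,pt):
    A=[];b=[]
    for c,p in((S,ps),(T,pt)):
        d=c.ray(p);M=np.eye(3)-np.outer(d,d);A.append(M);b.append(M@c.o)
    X=np.linalg.solve(sum(A),sum(b)); return X,[np.linalg.norm(M@X-v) for M,v in zip(A,b)]
E
python3 - <<'E'
import cv2,numpy as np
from h import *
s=cv2.imread('pics/scene0.png');t=cv2.imread('pics/top0.png')
print(S.o,T.o)
def crop(im,x,y,w,h,k): return cv2.resize(im[y:y+h,x:x+w],(w*k,h*k),interpolation=cv2.INTER_NEAREST)
a=crop(s,90,195,100,75,4)
a2=crop(s,270,105,50,75,4); a3=crop(s,225,165,50,75,4)
b=crop(t,340,170,50,100,3)
c=crop(t,115,190,100,100,3); d=crop(t,195,165,110,100,3)
top=np.hstack([a,a2,a3]); bot=np.hstack([b,c,d]); W=800
bot=np.clip(bot*1.6,0,255).astype('uint8')
bot=np.hstack([bot,np.zeros((300,W-bot.shape[1],3),'uint8')])
cv2.imwrite('pics/c1.png',np.vstack([top,bot]))
for nm,im in (('scene',s),('top',t)):
    hsv=cv2.cvtColor(im,cv2.COLOR_BGR2HSV)
    for col,lo,hi in (('blue',100,125),('yellow',24,32),('green',45,75),('pink',155,176)):
        m=((hsv[...,0]>=lo)&(hsv[...,0]<=hi)&(hsv[...,1]>150)&(hsv[...,2]>60)).astype('uint8')
        n,l,st,ce=cv2.connectedComponentsWithStats(m)
        print(nm,col,[(tuple(st[i][:5]),ce[i].round(1).tolist()) for i in range(1,n) if st[i][4]>12])
E
```

```text
[1009.29003074 -496.78075723  627.04944952] [ 348.0812436    10.61514739 1187.05425157]
scene blue [((np.int32(250), np.int32(0), np.int32(7), np.int32(11), np.int32(71)), [253.3, 5.2]), ((np.int32(279), np.int32(0), np.int32(28), np.int32(39), np.int32(175)), [291.4, 7.4]), ((np.int32(264), np.int32(20), np.int32(13), np.int32(2), np.int32(14)), [269.9, 20.4]), ((np.int32(250), np.int32(23), np.int32(36), np.int32(46), np.int32(978)), [268.3, 46.2]), ((np.int32(295), np.int32(40), np.int32(3), np.int32(11), np.int32(13)), [296.0, 44.9]), ((np.int32(418), np.int32(93), np.int32(18), np.int32(34), np.int32(155)), [426.8, 110.0]), ((np.int32(283), np.int32(96), np.int32(31), np.int32(9), np.int32(59)), [295.9, 99.8]), ((np.int32(340), np.int32(101), np.int32(12), np.int32(11), np.int32(37)), [345.0, 107.0]), ((np.int32(283), np.int32(116), np.int32(8), np.int32(8), np.int32(41)), [286.4, 119.6]), ((np.int32(288), np.int32(131), np.int32(9), np.int32(14), np.int32(70)), [292.1, 137.7]), ((np.int32(419), np.int32(202), np.int32(7), np.int32(11), np.int32(48)), [422.6, 206.6]), ((np.int32
[... 1564 characters left out ...]
(312)), [159.5, 276.8])]
top blue [((np.int32(0), np.int32(98), np.int32(47), np.int32(28), np.int32(186)), [21.4, 111.4]), ((np.int32(360), np.int32(205), np.int32(10), np.int32(11), np.int32(75)), [364.8, 209.7]), ((np.int32(13), np.int32(303), np.int32(7), np.int32(35), np.int32(138)), [14.9, 323.9])]
top yellow [((np.int32(0), np.int32(129), np.int32(28), np.int32(16), np.int32(32)), [13.0, 136.5]), ((np.int32(361), np.int32(226), np.int32(10), np.int32(10), np.int32(49)), [364.8, 231.2])]
top green [((np.int32(364), np.int32(246), np.int32(7), np.int32(10), np.int32(30)), [366.1, 251.2])]
top pink [((np.int32(359), np.int32(187), np.int32(9), np.int32(9), np.int32(41)), [362.3, 191.8])]
```

View pics/c1.png

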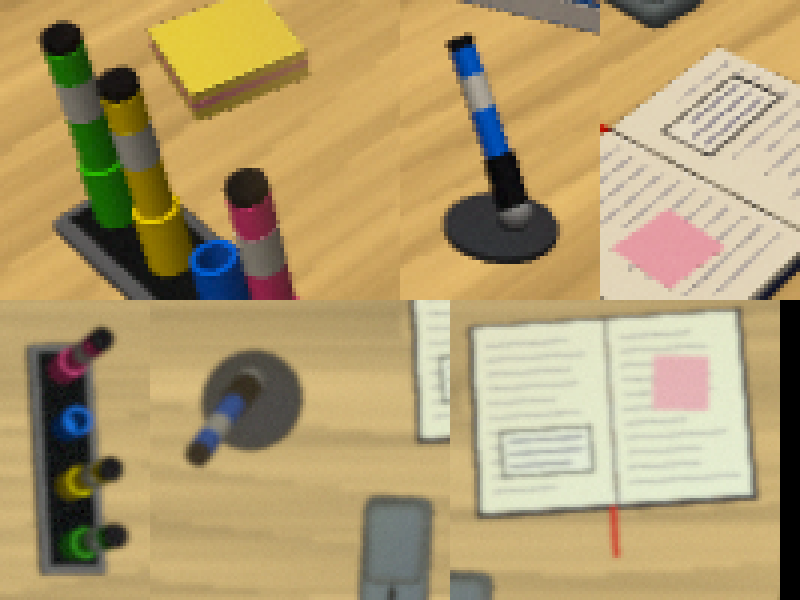

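The crops show tail tops in the scene view at about green (105,205), yellow (120,216) and pink (152,242), with the blue cap mouth at (143,258). In the top view they show the blue pen's tail at (131,241), the blue mouth at (365,210) and the passage frame centre near (227,215). I'll triangulate these next.

Run:
```python
from h import *
np.set_printoptions(precision=1,suppress=True)
def sp(x,y): return (90+x/4-.5,195+y/4-.5)
def sb(x,y): return (270+(x-400)/4-.5,105+y/4-.5)
def sn(x,y): return (225+(x-600)/4-.5,165+y/4-.5)
def ts(x,y): return (340+x/3-.5,170+(y-300)/3-.5)
def tb(x,y): return (115+(x-150)/3-.5,190+(y-300)/3-.5)
def tn(x,y): return (195+(x-450)/3-.5,165+(y-300)/3-.5)
for n,a,b,z in (('blue rim',sp(214,255),ts(76,420),56),('yel tail',sp(120,84),ts(111,469),148),('green tail',sp(62,39),ts(116,536),148),('pink tail',sp(246,187),ts(100,340),148),
 ('bluepen tail',sb(461,43),tb(199,454),None),('pass',sn(721,115),tn(546,450),12)):
    print(n,*tri(a,b), 'S',S.plane(a,z) if z else '', 'T',T.plane(b,z) if z else '')
for c in ((500,430),(590,427),(594,470),(504,475)): print('passage corner',T.plane(tn(*c),12))
for c in ((471,327),(740,310),(756,495),(480,515)): print('nb corner',T.plane(tn(*c),12))
for c in ((735,74),(780,97),(710,155),(662,132)): print('passage corner S',S.plane(sn(*c),12))
print('disc',T.plane(tb(252,400),3),S.plane(sb(501,228),3))
# blue pen axis in each view: mask centroids
s=cv2.imread('pics/scene0.png');t=cv2.imread('pics/top0.png')
def blue(im,x,y,w,h,sat,v):
    hs=cv2.cvtColor(im[y:y+h,x:x+w],cv2.COLOR_BGR2HSV); m=((hs[...,0]>100)&(hs[...,0]<128)&(hs[...,1]>sat)&(hs[...,2]>v)).astype('uint8')
    n,l,st,ce=cv2.connectedComponentsWithStats(m); return [(st[i][4],(ce[i]+[x,y])) for i in range(1,n) if st[i][4]>8]
print(blue(s,275,108,30,45,120,60)); print(blue(t,118,205,40,45,70,40))
```

```text
blue rim [ 519.7 -281.9   54.1] [np.float64(0.029970091671465447), np.float64(0.02997009167155969)] S [ 521.3 -282.7   56. ] T [ 519.4 -281.4   56. ]
yel tail [ 468.  -283.5  142.9] [np.float64(1.0739744064057366), np.float64(1.073974406405771)] S [ 474.4 -285.   148. ] T [ 466.9 -283.1  148. ]
green tail [ 415.8 -284.8  142.4] [np.float64(0.974754504418552), np.float64(0.9747545044185761)] S [ 423.3 -286.5  148. ] T [ 415.  -284.1  148. ]
pink tail [ 571.3 -281.5  142.1] [np.float64(0.1806790248540894), np.float64(0.1806790248541094)] S [ 576.7 -284.   148. ] T [ 569.9 -280.   148. ]
bluepen tail [431.8 294.1 136.5] [np.float64(0.7899909489772302), np.float64(0.7899909489772672)] S  T 
pass [511.4  76.2  10.5] [np.float64(0.4758934306307922), np.float64(0.4758934306309209)] S [512.4  74.4  12. ] T [511.6  76.5  12. ]
passage corner [529.4 117.7  12. ]
passage corner [532.3  37.6  12. ]
passage corner [493.9  33.8  12. ]
passage corner [489.2 113.3  12. ]
nb corner [623.5 146.   12. ]
nb corner [640.1 -97.8  12. ]
nb corner [ 472.1 -109.2   12. ]
nb corner [453.9 133.7  12. ]
passage corner S [488.9 115.5  12. ]
passage corner S [529.1 117.2  12. ]
passage corner S [535.   38.2  12. ]
passage corner S [495.5  33.8  12. ]
disc [489.8 285.1   3. ] [491.5 285.2   3. ]
[(np.int32(46), array([286.4, 119.8])), (np.int32(71), array([292.1, 137.6]))]
[(np.int32(60), array([141.8, 225. ])), (np.int32(33), array([134.2, 235.8]))]
```

Run:
```python
from h import *
np.set_printoptions(precision=2,suppress=True)
a,ra=tri((286.4,119.8),(134.2,235.8)); b,rb=tri((292.1,137.6),(141.8,225.0))
d=a-b; L=np.linalg.norm(d); u=d/L
print(a,ra,b,rb,L,u,'lean',np.degrees(np.arccos(u[2])),'az',np.degrees(np.arctan2(u[1],u[0])))
# plane fits: each view's line of sight plane -> intersection
def nrm(c,p,q): n=np.cross(c.ray(p),c.ray(q)); return n/np.linalg.norm(n)
v=np.cross(nrm(S,(286.4,119.8),(292.1,137.6)),nrm(T,(134.2,235.8),(141.8,225.0))); v/=np.linalg.norm(v); print('axis',v*np.sign(v[2]))
t=np.array([431.8,294.1,136.5]); w=t-b; print('tail-b',np.linalg.norm(w),w/np.linalg.norm(w),np.degrees(np.arccos(w[2]/np.linalg.norm(w))))
# where does the axis meet the desk?
print('axis at z=0',a-u*a[2]/u[2])
```

```text
[443.95 288.6  128.07] [np.float64(0.14547125726498006), np.float64(0.1454712572648206)] [474.69 282.94  82.47] [np.float64(0.18789975928490077), np.float64(0.1878997592849856)] 55.293251866901954 [-0.56  0.1   0.82] lean 34.43190983037264 az 169.57569097077024
axis [-0.52  0.06  0.85]
tail-b 69.88456094500974 [-0.61  0.16  0.77] 39.36247780617359
axis at z=0 [530.3  272.71   0.  ]
```

Run:
```python
from h import *
from scipy.optimize import least_squares
np.set_printoptions(precision=2,suppress=True)
s=cv2.imread('pics/scene0.png').astype(float);t=cv2.imread('pics/top0.png').astype(float)
def mid(im,x,y,w,h,k,thr):
    c=im[y:y+h,x:x+w]; c=cv2.resize(c,None,fx=k,fy=k,interpolation=cv2.INTER_CUBIC)
    # pen minus wood: red-minus-blue is high on wood, low on the pen
    f=cv2.GaussianBlur(c[...,2]-c[...,0],(0,0),k/2); m=(f<thr).astype('uint8')
    n,l,st,ce=cv2.connectedComponentsWithStats(m); i=1+np.argmax(st[1:,4]); m=l==i
    out=[]
    ys,xs=np.nonzero(m); return m,np.c_[(xs+.5)/k-.5+x,(ys+.5)/k-.5+y]
ms,ps=mid(s,276,110,26,33,4,35)
mt,pt=mid(t,122,205,26,43,4,18)
print(len(ps)/16,ps.min(0),ps.max(0),len(pt)/16,pt.min(0),pt.max(0))
cv2.imwrite('pics/m.png',np.hstack([cv2.resize(255*ms.astype('uint8'),(312,396),interpolation=0),cv2.resize(255*mt.astype('uint8'),(260,396),interpolation=0)]))
```

```text
195.5 [282.12 113.62] [297.38 142.38] 449.9375 [128.38 207.38] [147.38 243.38]
```

View pics/m.png

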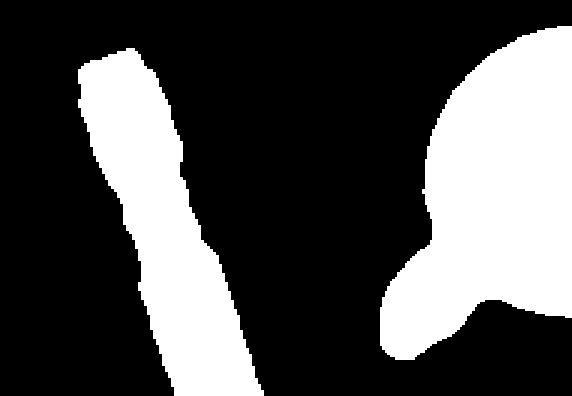

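The masks isolate the pen cleanly, with the full barrel in the scene view and the barrel beyond the disc in the top view. I'll fit the axis with the 30° lean as a constraint.

```bash
cat > axis.py <<'E'
from h import *
from scipy.optimize import least_squares
np.set_printoptions(precision=2,suppress=True)
s=cv2.imread('pics/scene0.png').astype(float)
k=4;x,y=276,110
c=cv2.resize(s[y:y+33,x:x+26],None,fx=k,fy=k,interpolation=cv2.INTER_CUBIC)
f=cv2.GaussianBlur(c[...,2]-c[...,0],(0,0),k/2)<35
n,l,st,ce=cv2.connectedComponentsWithStats(f.astype('uint8')); f=l==1+np.argmax(st[1:,4])
P=np.array([[np.nonzero(f[r])[0].mean(),r] for r in range(28,128,8)]); P=(P+.5)/k-.5+[x,y]
Q=np.array([(141.8,225.0),(134.2,235.8)])
def res(q,lean=np.radians(30)):
    p0=np.array([q[0],q[1],100.]); u=np.array([np.sin(lean)*np.cos(q[2]),np.sin(lean)*np.sin(q[2]),np.cos(lean)])
    r=[]
    for C,pts,w in((S,P,1),(T,Q,2)):
        a,b=C.proj(p0-40*u),C.proj(p0+40*u); d=(b-a)/np.linalg.norm(b-a)
        r+=list(w*((pts-a)@np.array([-d[1],d[0]])))
    return np.array(r)
for L in (28,30,32,34,36):
    o=least_squares(res,[460,286,2.9],args=(np.radians(L),)); print(L,o.x[:2],np.degrees(o.x[2]),o.cost,o.fun)
E
python3 axis.py
python3 - <<'E'
from h import *
# tail: foremost end, compare
for p in ((284.3,116.0),(286.5,119.8)): print(p)
E
```

```text
28 [462.19 285.69] 178.4372736614809 0.2534514148298834 [-0.03 -0.14 -0.14 -0.25 -0.25 -0.12 -0.12  0.36  0.25  0.13  0.02  0.14
  0.15 -0.18  0.17]
30 [462.45 285.5 ] 175.46636378472397 0.17309445171445148 [ 0.06 -0.07 -0.08 -0.21 -0.22 -0.11 -0.12  0.35  0.22  0.09 -0.04  0.07
  0.06 -0.11  0.11]
32 [462.72 285.3 ] 172.8329042189142 0.13691307754643764 [ 0.13 -0.01 -0.03 -0.17 -0.2  -0.1  -0.12  0.34  0.2   0.06 -0.09  0.01
 -0.01 -0.04  0.04]
34 [463.   285.09] 170.46850559440202 0.13587593888382388 [ 0.19  0.04  0.01 -0.14 -0.17 -0.09 -0.12  0.32  0.17  0.02 -0.13 -0.04
 -0.07  0.04 -0.03]
36 [463.28 284.87] 168.3232775375629 0.16320989758792973 [ 0.25  0.09  0.05 -0.11 -0.15 -0.08 -0.12  0.31  0.15 -0.01 -0.17 -0.09
 -0.13  0.11 -0.11]
(284.3, 116.0)
(286.5, 119.8)
```

```bash
cat >> h.py <<'E'
def go(p,zt,yt):
    """delta from the measured TCP pose to TCP p, tool z along zt, tool y near yt"""
    st=env.state(); zt=np.array(zt,float)/np.linalg.norm(zt); yt=np.array(yt,float); yt-=zt*(yt@zt); yt/=np.linalg.norm(yt)
    M=np.c_[np.cross(yt,zt),yt,zt]; d=(R.from_matrix(M)*R.from_rotvec(st['tool_rot']).inv()).as_rotvec(degrees=True)
    t=(np.array(p)-st['ee_pos'])/1000
    print('t',round(st['time'],2),'tcp',st['ee_pos'].round(1),'travel m',t.round(4),'turn deg',d.round(2),'joints',st['joint_pos'].round(2),'F',st['force'].round(1),'gap',round(st['finger_gap'],1),'grip',round(st['grip_force'],1))
E
python3 - <<'E'
from h import *
np.set_printoptions(precision=2,suppress=True)
az=np.radians(177);u=np.array([.5*np.cos(az),.5*np.sin(az),.866]);p=np.array([462.3,285.6,100])
for z in range(110,160,5):
    q=p+u*(z-100)/.866; print(z,q,S.proj(q),T.proj(q))
tail=p+u*(140-100)/.866
g=tail-49*u
go(g+60*u,-u,[0,1,0]); go(g,-u,[0,1,0])
E
```

```text
110 [456.53 285.9  110.  ] [288.68 126.99] [137.49 231.23]
115 [453.65 286.05 115.  ] [288.08 125.15] [136.84 232.21]
120 [450.77 286.2  120.  ] [287.47 123.3 ] [136.19 233.21]
125 [447.89 286.36 125.  ] [286.86 121.44] [135.52 234.22]
130 [445.   286.51 130.  ] [286.25 119.58] [134.86 235.24]
135 [442.12 286.66 135.  ] [285.63 117.71] [134.18 236.26]
140 [439.24 286.81 140.  ] [285.02 115.84] [133.5 237.3]
145 [436.35 286.96 145.  ] [284.4  113.95] [132.81 238.35]
150 [433.47 287.11 150.  ] [283.78 112.07] [132.11 239.42]
155 [430.59 287.26 155.  ] [283.16 110.18] [131.4  240.49]
t 0.1 tcp [172.8 521.9 204.9] travel m [ 0.26 -0.23 -0.06] turn deg [ -6.19 -29.48  17.53] joints [ 1.18  0.3   1.52  0.    1.32 -0.07] F [ 0.6  0.5 -0.2] gap 94.0 grip 0.0
t 0.1 tcp [172.8 521.9 204.9] travel m [ 0.29 -0.24 -0.11] turn deg [ -6.19 -29.48  17.53] joints [ 1.18  0.3   1.52  0.    1.32 -0.07] F [ 0.6  0.5 -0.2] gap 94.0 grip 0.0
```

>>> drive_tool(
  angular=[
    [-0.77,-3.68,2.19],
    [-0.77,-3.68,2.19],
    [-0.77,-3.68,2.19],
    [-0.77,-3.68,2.19],
    [-0.77,-3.68,2.19],
    [-0.77,-3.68,2.19],
    [-0.77,-3.68,2.19],
    [-0.77,-3.68,2.19],
    [0,0,0],
    [0,0,0],
  ],
  travel=[
    [0.0294,-0.0291,-0.0012],
    [0.0294,-0.0291,-0.0012],
    [0.0294,-0.0291,-0.0012],
    [0.0294,-0.0291,-0.0012],
    [0.0294,-0.0291,-0.0012],
    [0.0294,-0.0291,-0.0012],
    [0.0294,-0.0291,-0.0012],
    [0.0294,-0.0291,-0.0012],
    [0,0,0],
    [0,0,0],
  ],
  gripper=[0.094,0.094,0.094,0.094,0.094,0.094,0.094,0.094,0.094,0.094],
  newtons=15,
)

```text
time: 1.35
ee_pos: [407.9, 289.7, 195.9]
tool_rot: [0.01, 2.62, -0.032]
force: [-0.6, -0.5, -0.1]
finger_gap: 93.7
grip_force: 0.0
```

```bash
cat > g.py <<'E'
from h import *
az=np.radians(177);u=np.array([.5*np.cos(az),.5*np.sin(az),.866]);tail=np.array([438,286.9,142])
E
python3 - <<'E'
from g import *
go(tail+61*u,-u,[0,1,0]); go(tail-49*u,-u,[0,1,0])
s=grab_frame('scene')[:,:,::-1];t=grab_frame('top')[:,:,::-1]
a=cv2.resize(s[60:180,230:350],(600,600))[:,:400] if 0 else cv2.resize(s[50:180,230:330],(400,520)); b=cv2.resize(t[170:300,90:190],(400,520))
cv2.imwrite('pics/p1.png',np.hstack([a,np.clip(b*1.6,0,255).astype('uint8')]))
E
```

```text
t 1.35 tcp [407.9 289.7 195.9] travel m [-0.0003 -0.0012 -0.0011] turn deg [-0.1  -0.08  0.01] joints [ 0.74  0.02  1.96 -0.49  0.84 -0.55] F [-0.6 -0.5 -0.1] gap 93.7 grip 0.0
t 1.35 tcp [407.9 289.7 195.9] travel m [ 0.0546 -0.004  -0.0964] turn deg [-0.1  -0.08  0.01] joints [ 0.74  0.02  1.96 -0.49  0.84 -0.55] F [-0.6 -0.5 -0.1] gap 93.7 grip 0.0
```

View pics/p1.png

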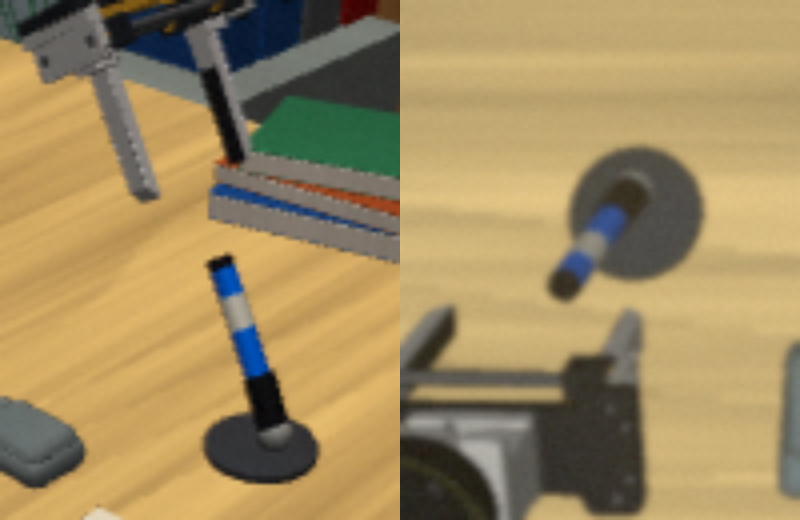

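The scene view shows the open fingers above the pen tail (220,262 in the crop). In the top view the line between the finger tips runs onto the tail at (563,290), so they are aligned. I'll slide down along the axis.

>>> drive_tool(
  angular=[
    [0,0,0],
    [0,0,0],
    [0,0,0],
    [0,0,0],
    [0,0,0],
    [0,0,0],
    [0,0,0],
    [0,0,0],
    [0,0,0],
    [0,0,0],
    [0,0,0],
    [0,0,0],
  ],
  travel=[
    [0.0091,-0.0007,-0.0161],
    [0.0091,-0.0007,-0.0161],
    [0.0091,-0.0007,-0.0161],
    [0.0091,-0.0007,-0.0161],
    [0.0091,-0.0006,-0.016],
    [0.0091,-0.0006,-0.016],
    [0,0,0],
    [0,0,0],
    [0,0,0],
    [0,0,0],
    [0,0,0],
    [0,0,0],
  ],
  gripper=[0.094,0.094,0.094,0.094,0.094,0.094,0.04,0.03,0.026,0.024,0.024,0.024],
  newtons=5,
)

```text
time: 2.95
ee_pos: [462.7, 285.3, 99.6]
tool_rot: [0.009, 2.619, -0.032]
force: [-0.4, 0.4, -0.3]
finger_gap: 37.5
grip_force: 0.0
```

Run:
```python
from g import *
go(tail-49*u,-u,[0,1,0])
s=grab_frame('scene')[:,:,::-1];t=grab_frame('top')[:,:,::-1]
a=cv2.resize(s[60:180,250:350],(480,576)); b=cv2.resize(t[190:270,110:190],(320,320))
b=np.vstack([np.clip(b*1.6,0,255).astype('uint8'),np.zeros((256,320,3),'uint8')])
cv2.imwrite('pics/p2.png',np.hstack([a,b]))
```

```text
t 2.95 tcp [462.7 285.3  99.6] travel m [-0.0002  0.0003  0.    ] turn deg [-0.08 -0.03 -0.03] joints [ 0.64  0.24  1.96 -0.6   0.6  -0.48] F [-0.4  0.4 -0.3] gap 37.5 grip 0.0
```

View pics/p2.png

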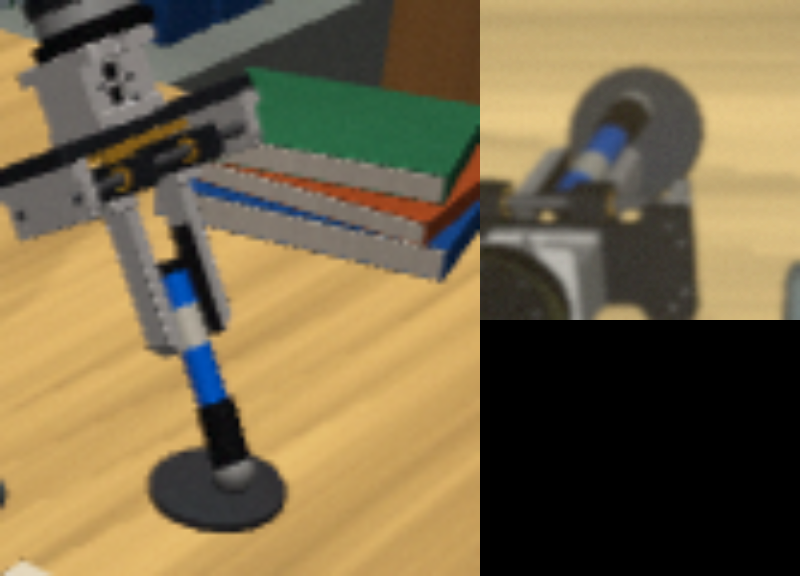

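The crop shows the fingers straddling the barrel around its grey band, with the gap at 37 mm and no contact. I'll finish the grip.

>>> drive_tool(
  angular=[
    [0,0,0],
    [0,0,0],
    [0,0,0],
    [0,0,0],
    [0,0,0],
    [0,0,0],
  ],
  travel=[
    [0,0,0],
    [0,0,0],
    [0,0,0],
    [0,0,0],
    [0,0,0],
    [0,0,0],
  ],
  gripper=[0.015,0.015,0.015,0.015,0.015,0.015],
  newtons=5,
)

```text
time: 3.8
ee_pos: [462.8, 285.4, 99.6]
tool_rot: [0.009, 2.619, -0.032]
force: [0.2, 4.4, 1.0]
finger_gap: 20.6
grip_force: 5.0
```

>>> drive_tool(
  angular=[
    [0,0,0],
    [0,0,0],
    [0,0,0],
  ],
  travel=[
    [0,0.001,0],
    [0,0,0],
    [0,0,0],
  ],
  gripper=[0.015,0.015,0.015],
)

```text
time: 4.18
ee_pos: [462.7, 286.2, 99.4]
tool_rot: [0.009, 2.619, -0.033]
force: [-1.4, 2.1, 0.5]
finger_gap: 20.1
grip_force: 5.0
```

>>> drive_tool(
  angular=[
    [0,0,0],
    [0,0,0],
    [0,0,0],
  ],
  travel=[
    [0,0.0008,0],
    [0,0,0],
    [0,0,0],
  ],
  gripper=[0.015,0.015,0.015],
  newtons=12,
)

```text
time: 4.55
ee_pos: [462.7, 286.9, 99.3]
tool_rot: [0.009, 2.619, -0.033]
force: [1.0, -0.5, -0.0]
finger_gap: 19.4
grip_force: 12.0
```

>>> drive_tool(
  angular=[
    [0,0,0],
    [0,0,0],
    [0,0,0],
    [0,0,0],
  ],
  travel=[
    [-0.0025,0.0001,0.0043],
    [-0.0025,0.0001,0.0043],
    [-0.0025,0.0001,0.0043],
    [-0.0025,0.0002,0.0044],
  ],
  gripper=[0.015,0.015,0.015,0.015],
)

```text
time: 5.05
ee_pos: [452.5, 287.6, 117.1]
tool_rot: [0.009, 2.619, -0.032]
force: [-0.3, -0.8, 0.2]
finger_gap: 20.0
grip_force: 12.0
```

Free so far; I'll draw it the rest of the way out and lift.

>>> drive_tool(
  angular=[
    [0,0,0],
    [0,0,0],
    [0,0,0],
    [0,0,0],
    [0,0,0],
    [0,0,0],
    [0,0,0],
    [0,0,0],
    [0,0,0],
  ],
  travel=[
    [-0.005,0.0003,0.0087],
    [-0.005,0.0003,0.0087],
    [-0.005,0.0003,0.0087],
    [-0.005,0.0003,0.0087],
    [0,0,0.03],
    [0,0,0.03],
    [0,0,0.02],
    [0,0,0],
    [0,0,0],
  ],
  gripper=[0.015,0.015,0.015,0.015,0.015,0.015,0.015,0.015,0.015],
)

```text
time: 6.18
ee_pos: [432.4, 288.6, 230.6]
tool_rot: [0.009, 2.62, -0.033]
force: [-0.0, -1.5, -1.3]
finger_gap: 19.6
grip_force: 12.0
```

Run:
```python
from g import *
# next: upright above the blue cap; grasp 30 mm below tail => TCP 43 mm above shoulder
row=np.array([571.3-415.8,-281.5+284.8,0]); row/=np.linalg.norm(row); n=[-row[1],row[0],0]
print(row)
go([519.7,-282,56+43+38+40],[0,0,-1],n);
```

```text
[0.99977489 0.02121709 0.        ]
t 6.17 tcp [432.4 288.6 230.6] travel m [ 0.0873 -0.5706 -0.0536] turn deg [ 1.11 29.89  1.56] joints [ 0.69  0.01  1.88 -0.45  0.9  -0.65] F [-0.  -1.5 -1.3] gap 19.6 grip 12.0
```

>>> drive_tool(
  angular=[
    [0.09,2.49,0.13],
    [0.09,2.49,0.13],
    [0.09,2.49,0.13],
    [0.09,2.49,0.13],
    [0.09,2.49,0.13],
    [0.09,2.49,0.13],
    [0.09,2.49,0.13],
    [0.09,2.49,0.13],
    [0.09,2.49,0.13],
    [0.09,2.49,0.13],
    [0.1,2.5,0.13],
    [0.1,2.5,0.13],
  ],
  travel=[
    [0.0073,-0.0475,0.002],
    [0.0073,-0.0475,0.002],
    [0.0073,-0.0475,0.002],
    [0.0073,-0.0475,0.002],
    [0.0073,-0.0475,0.002],
    [0.0073,-0.0475,0.002],
    [0.0073,-0.0475,0.002],
    [0.0073,-0.0475,0.002],
    [0.0073,-0.0475,0.002],
    [0.0073,-0.0475,0.002],
    [0.0073,-0.0475,0.002],
    [0.0073,-0.0475,0.002],
  ],
  gripper=[0.015,0.015,0.015,0.015,0.015,0.015,0.015,0.015,0.015,0.015,0.015,0.015],
)

```text
time: 7.68
ee_pos: [520.1, -282.7, 254.2]
tool_rot: [0.032, -3.139, -0.002]
force: [0.3, 0.3, -0.0]
finger_gap: 20.0
grip_force: 12.0
```

Run:
```python
from g import *
n=[-.0212,1,0]
go([519.7,-282,56+43+38+20],[0,0,-1],n)
```

```text
t 7.67 tcp [ 520.1 -282.7  254.2] travel m [-0.0004  0.0007 -0.0972] turn deg [-0.09 -0.14  0.04] joints [-0.56  0.37  1.32 -0.    1.46 -2.15] F [ 0.3  0.3 -0. ] gap 20.0 grip 12.0
```

>>> drive_tool(
  angular=[
    [-0.05,-0.07,0],
    [-0.05,-0.07,0],
    [0,0,0],
    [0,0,0],
    [0,0,0],
    [0,0,0],
    [0,0,0],
  ],
  travel=[
    [0,0.0005,-0.02],
    [0,0,-0.02],
    [0,0,-0.02],
    [0,0,-0.02],
    [0,0,-0.015],
    [0,0,0],
    [0,0,0],
  ],
  gripper=[0.015,0.015,0.015,0.015,0.015,0.015,0.015],
)

```text
time: 8.55
ee_pos: [520.5, -280.8, 161.1]
tool_rot: [-0.033, 3.138, -0.003]
force: [-0.5, 0.3, 0.6]
finger_gap: 19.7
grip_force: 12.0
```

Run:
```python
from g import *
go([519.7,-282,157],[0,0,-1],[-.0212,1,0])
s=grab_frame('scene')[:,:,::-1];t=grab_frame('top')[:,:,::-1]
cv2.imwrite('pics/s3.png',s);cv2.imwrite('pics/t3.png',t)
a=cv2.resize(s[185:285,95:185],(540,600),interpolation=cv2.INTER_CUBIC); b=cv2.resize(t[180:230,340:390],(250,250))
b=np.vstack([np.clip(b*1.6,0,255).astype('uint8'),np.zeros((350,250,3),'uint8')])
cv2.imwrite('pics/p3.png',np.hstack([a,b]))
for q in ([519.7,-282,56],[519.7,-282,76],[519.7,-282,94],[519.7,-282,114],[519.7,-282,60]): print(q[2],S.proj(q),T.proj(q))
```

```text
t 8.55 tcp [ 520.5 -280.8  161.1] travel m [-0.0008 -0.0012 -0.0041] turn deg [0.09 0.21 0.01] joints [-0.56  0.43  1.45  0.    1.26 -2.15] F [-0.5  0.3  0.6] gap 19.7 grip 12.0
56 [142.82679239 257.67079552] [365.0596128  209.37856918]
76 [141.03112462 251.16843629] [367.04638462 208.19483945]
94 [139.36014134 245.11757669] [368.89462846 207.09364546]
114 [137.4392946  238.16192725] [371.01855841 205.82819615]
60 [142.47264259 256.38837053] [365.45150361 209.14507845]
```

View pics/p3.png

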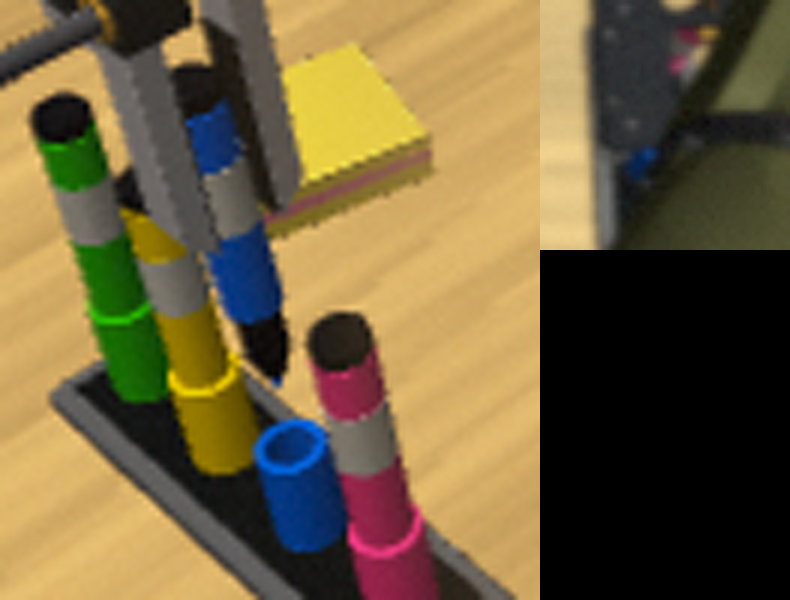

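The nib is at about (141.3,248.3), just above the blue mouth at (143.3,259). The pen's line passes about 0.5 px right of the mouth centre, so y should go down by about 1 mm. I'll check the rest numerically.

Run:
```python
from g import *
np.set_printoptions(precision=1,suppress=True)
nib=(95+278/6-.5,185+380/6-.5); rim=(95+293/6-.5,185+447/6-.5)
tl=(95+196/6-.5,185+88/6-.5)
print('rim',S.plane(rim,56)); 
for z in (78,80,82): print(z,S.plane(nib,z),'tail',S.plane(tl,z+130))
```

```text
rim [ 523.5 -283.4   56. ]
78 [ 513.5 -277.8   78. ] tail [ 513.1 -278.2  208. ]
80 [ 515.4 -278.6   80. ] tail [ 515.5 -279.3  210. ]
82 [ 517.2 -279.4   82. ] tail [ 517.9 -280.3  212. ]
```

>>> drive_tool(
  angular=[
    [0.05,0.1,0],
    [0.05,0.1,0],
    [0,0,0],
    [0,0,0],
    [0,0,0],
    [0,0,0],
    [0,0,0],
  ],
  travel=[
    [0.0008,-0.0006,-0.004],
    [0.0007,-0.0006,-0.004],
    [0,0,-0.004],
    [0,0,-0.004],
    [0,0,-0.004],
    [0,0,0],
    [0,0,0],
  ],
  gripper=[0.015,0.015,0.015,0.015,0.015,0.015,0.015],
)

```text
time: 9.52
ee_pos: [521.9, -281.9, 140.7]
tool_rot: [0.033, -3.141, -0.001]
force: [0.1, 1.3, -0.3]
finger_gap: 20.0
grip_force: 12.0
```

Run:
```python
from g import *
go([519.7,-282,157],[0,0,-1],[-.0212,1,0])
s=grab_frame('scene')[:,:,::-1]
cv2.imwrite('pics/s4.png',s)
cv2.imwrite('pics/p4.png',cv2.resize(s[222:282,110:176],(660,600),interpolation=cv2.INTER_CUBIC))
```

```text
t 9.53 tcp [ 521.9 -281.9  140.7] travel m [-0.0022 -0.0001  0.0163] turn deg [-0.02 -0.01  0.01] joints [-0.56  0.45  1.47  0.    1.22 -2.15] F [ 0.1  1.3 -0.3] gap 20.0 grip 12.0
```

View pics/p4.png

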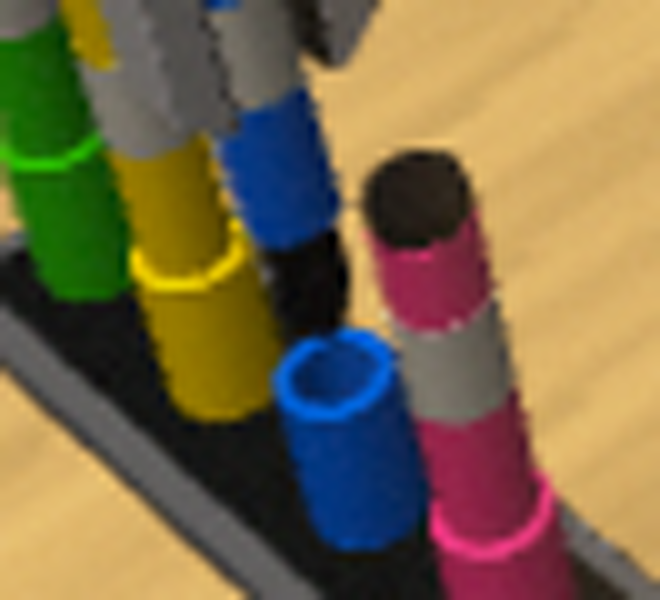

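The rim's far edge (340,332 in the crop) hides the nib tip, and the pen's line runs into the mouth centre (335,375). Sideways alignment is good but depth is uncertain, so I'll feel it in with small steps.

>>> drive_tool(
  angular=[
    [0,0,0],
    [0,0,0],
    [0,0,0],
    [0,0,0],
    [0,0,0],
  ],
  travel=[
    [0,0,-0.002],
    [0,0,-0.002],
    [0,0,-0.002],
    [0,0,-0.002],
    [0,0,0],
  ],
  gripper=[0.015,0.015,0.015,0.015,0.015],
  newtons=8,
)

```text
time: 10.2
ee_pos: [521.7, -281.9, 132.3]
tool_rot: [0.033, -3.141, -0.001]
force: [0.3, 0.1, -0.2]
finger_gap: 20.3
grip_force: 8.0
```

Run:
```python
from g import *
go([519.7,-282,157],[0,0,-1],[-.0212,1,0]); print(env.state()['moment'])
s=grab_frame('scene')[:,:,::-1]
cv2.imwrite('pics/s5.png',s)
# rim/black boundary profile along the pen line
hs=cv2.cvtColor(s,cv2.COLOR_BGR2HSV)
for y in range(242,266): print(y,[f"{hs[y,x,0]}/{hs[y,x,1]}/{hs[y,x,2]}" for x in range(136,151)])
```

```text
t 10.2 tcp [ 521.7 -281.9  132.3] travel m [-0.002  -0.0001  0.0247] turn deg [-0.04 -0.04  0.01] joints [-0.56  0.46  1.48  0.    1.21 -2.15] F [ 0.3  0.1 -0.2] gap 20.3 grip 8.0
[0.04912021 0.00160644 0.02018171]
242 ['108/239/130', '108/245/126', '108/231/118', '108/241/111', '110/232/101', '109/221/91', '110/208/87', '110/199/78', '17/128/199', '18/138/181', '17/122/73', '12/46/28', '18/80/32', '14/83/34', '14/80/35']
243 ['108/237/131', '108/243/128', '109/240/120', '109/235/113', '108/238/102', '109/226/97', '109/212/88', '109/219/77', '19/28/100', '19/131/213', '18/140/106', '17/82/28', '9/82/31', '15/87/35', '15/71/36']
244 ['108/255/130', '109/237/126', '109/232/124', '108/239/113', '108/253/105', '109/219/99', '108/219/91', '110/207/80', '22/28/99', '19/129/212', '19/135/145', '18/138/50', '15/96/32', '18/77/33', '10/83/37']
245 ['109/234/132', '108/241/128', '109/234/124', '109/231/118', '108/232/110', '108/232/101', '109/217/94', '109/222/84', '107/106/82', '19/126/207', '8/129/210', '5/141/92', '20/122/25', '18/106/29', '7/74/31']
246 ['108/253/128', '108/249/126', '109/
[... 3528 characters left out ...]
 '110/223/89', '110/207/85', '110/115/84']
263 ['45/44/23', '42/64/20', '109/233/104', '107/255/158', '107/255/206', '106/255/219', '106/254/222', '106/255/219', '106/255/199', '108/242/133', '109/235/103', '108/234/97', '109/227/90', '109/228/85', '110/210/74']
264 ['15/27/19', '0/0/22', '108/230/81', '108/241/125', '107/255/129', '107/255/127', '107/255/119', '108/247/124', '108/247/120', '108/241/113', '109/231/107', '109/225/101', '109/229/89', '109/222/85', '109/218/76']
265 ['38/44/23', '30/43/18', '107/185/55', '108/244/120', '107/251/129', '108/247/131', '108/245/130', '107/251/124', '109/232/123', '109/242/114', '108/243/104', '110/218/102', '109/222/94', '108/226/88', '110/213/79']
```

The black cone now covers the far rim (rows 255–257, cols 142–144), so the nib is in the mouth, and there is no contact force. I'll keep going down.

>>> drive_tool(
  angular=[
    [0,0,0],
    [0,0,0],
    [0,0,0],
    [0,0,0],
    [0,0,0],
  ],
  travel=[
    [0,0,-0.002],
    [0,0,-0.002],
    [0,0,-0.002],
    [0,0,-0.002],
    [0,0,0],
  ],
  gripper=[0.015,0.015,0.015,0.015,0.015],
)

```text
time: 10.88
ee_pos: [521.7, -281.8, 124.3]
tool_rot: [0.033, -3.141, -0.001]
force: [-0.1, 0.6, 0.2]
finger_gap: 19.8
grip_force: 8.0
```

>>> drive_tool(
  angular=[
    [0,0,0],
    [0,0,0],
    [0,0,0],
    [0,0,0],
  ],
  travel=[
    [0,0,-0.002],
    [0,0,-0.002],
    [0,0,-0.002],
    [0,0,0],
  ],
  gripper=[0.015,0.015,0.015,0.015],
)

```text
time: 11.38
ee_pos: [521.8, -281.9, 118.4]
tool_rot: [0.033, -3.141, -0.001]
force: [0.1, 0.0, 0.5]
finger_gap: 20.2
grip_force: 8.0
```

>>> drive_tool(
  angular=[
    [0,0,0],
    [0,0,0],
    [0,0,0],
    [0,0,0],
  ],
  travel=[
    [0,0,-0.002],
    [0,0,-0.002],
    [0,0,-0.002],
    [0,0,0],
  ],
  gripper=[0.015,0.015,0.015,0.015],
)

```text
time: 11.88
ee_pos: [521.8, -282.1, 112.4]
tool_rot: [0.033, -3.141, -0.0]
force: [0.7, -2.2, -0.0]
finger_gap: 20.3
grip_force: 8.0
```

Run:
```python
from g import *
go([519.7,-282,157],[0,0,-1],[-.0212,1,0]); print(env.state()['moment'])
s=grab_frame('scene')[:,:,::-1]
cv2.imwrite('pics/s6.png',s)
hs=cv2.cvtColor(s,cv2.COLOR_BGR2HSV)
for y in range(245,266): print(y,' '.join(f"{hs[y,x,2]:3d}{'b' if 100<hs[y,x,0]<115 and hs[y,x,1]>150 else '.'}" for x in range(133,152)))
```

```text
t 11.88 tcp [ 521.8 -282.1  112.4] travel m [-0.0021  0.0001  0.0446] turn deg [-0.01 -0.01  0.01] joints [-0.56  0.48  1.49  0.    1.17 -2.15] F [ 0.7 -2.2 -0. ] gap 20.3 grip 8.0
[-0.62638617 -0.30476673  0.01349316]
245  86.  85.  82.  74. 121b 123b 117b 109b 101b  92b  84b 101. 211. 210.  91.  25.  26.  29.  32.
246 195. 113. 114b 132b 131b 127b 119b 112b 102b  93b  83b  77b 209. 209. 153.  88.  39.  28.  31.
247 229. 137. 118b 133b 131b 127b 122b 116b 106b  98b  90b  82b 105. 210. 164. 143. 136. 167. 158.
248 198. 115. 113b 133b 133b 129b 122b 115b 105b 100b  92b  83b  98. 205. 185. 155. 151. 151. 148.
249 118.  98. 114b 132b 133b 131b 124b 120b 109b 102b  97b  82b  74b 197. 184. 152. 151. 152. 149.
250 108.  99.  63. 120b 131b 131b 127b 119b 114b 104b  96b  90b  77b 152. 194. 159. 150. 151. 148.
251 108. 100.  74. 118b 134b 127b 131b 121b 114b 106b 100b  87b  81b 103. 209. 163. 149. 153. 148.
252 110. 105.  96. 113b 134b 135b 129b 124b 117b 111b 103b  94b  82b 155. 219. 191. 155. 152. 151.
253 114. 102.  96.  62. 123b 133b 133b 125b 118b 108b 102b  94b  85b 207. 222. 215. 168. 
[... 497 characters left out ...]
3. 125.
259 122. 116. 110. 101. 142b 207b 102b  14.  15.  13.  11.  15.  13.  15. 150b 210b 119b 107. 125.
260 124. 116. 110. 103. 141b 205b 115b  32b  13.  10.  14.  10.  10.  47b 203b 186b 101b  88. 115.
261 128. 118. 113. 105. 100. 208b 160b  70b  20.  18.  16.  19.  91b 208b 205b 118b  83b  83. 114.
262 128. 119. 113.  71.  58. 187b 218b 194b 158b 116b 106b 204b 223b 196b 114b  89b  88b  82. 109.
263 131.  84.  33.  22.  24. 108b 159b 212b 222b 220b 219b 202b 135b 107b 100b  91b  84b  75b 106.
264  23.  21.  21.  20.  24.  83b 125b 131b 126b 121b 124b 118b 114b 109b  99b  94b  85b  76b  62.
265  20.  24.  23.  17.  23.  56b 120b 130b 135b 129b 124b 121b 115b 110b 101b  92b  88b  79b  67.
```

The section is in the bore. There is a small lateral force in −y, so I'll comply with it and continue.

>>> drive_tool(
  angular=[
    [0,0,0],
    [0,0,0],
    [0,0,0],
    [0,0,0],
    [0,0,0],
  ],
  travel=[
    [0,-0.0008,0],
    [0,0,-0.002],
    [0,0,-0.002],
    [0,0,-0.002],
    [0,0,0],
  ],
  gripper=[0.015,0.015,0.015,0.015,0.015],
)

```text
time: 12.55
ee_pos: [521.8, -282.6, 106.3]
tool_rot: [0.033, -3.141, -0.001]
force: [1.4, -1.1, -1.6]
finger_gap: 19.6
grip_force: 8.0
```

>>> drive_tool(
  angular=[
    [0,0,0],
    [0,0,0],
    [0,0,0],
    [0,0,0],
    [0,0,0],
  ],
  travel=[
    [0.0004,-0.0004,0],
    [0,0,-0.002],
    [0,0,-0.002],
    [0,0,-0.001],
    [0,0,0],
  ],
  gripper=[0.015,0.015,0.015,0.015,0.015],
)

```text
time: 13.18
ee_pos: [522.2, -283.1, 101.4]
tool_rot: [0.033, -3.141, -0.001]
force: [0.3, -0.3, -1.5]
finger_gap: 19.8
grip_force: 8.0
```

>>> drive_tool(
  angular=[
    [0,0,0],
    [0,0,0],
    [0,0,0],
    [0,0,0],
  ],
  travel=[
    [0,0,-0.001],
    [0,0,-0.001],
    [0,0,-0.001],
    [0,0,0],
  ],
  gripper=[0.015,0.015,0.015,0.015],
)

```text
time: 13.68
ee_pos: [522.2, -283.1, 98.5]
tool_rot: [0.033, -3.141, -0.001]
force: [1.1, 0.8, -0.5]
finger_gap: 20.0
grip_force: 8.0
```

>>> drive_tool(
  angular=[
    [0,0,0],
    [0,0,0],
    [0,0,0],
    [0,0,0],
  ],
  travel=[
    [0,0,-0.001],
    [0,0,-0.001],
    [0,0,-0.001],
    [0,0,0],
  ],
  gripper=[0.015,0.015,0.015,0.015],
)

```text
time: 14.18
ee_pos: [522.2, -283.1, 95.5]
tool_rot: [0.033, -3.141, -0.001]
force: [1.8, 1.0, -0.3]
finger_gap: 19.7
grip_force: 8.0
```

>>> drive_tool(
  angular=[
    [0,0,0],
    [0,0,0],
    [0,0,0],
    [0,0,0],
  ],
  travel=[
    [0,0,-0.001],
    [0,0,-0.001],
    [0,0,-0.001],
    [0,0,0],
  ],
  gripper=[0.015,0.015,0.015,0.015],
)

```text
time: 14.68
ee_pos: [522.8, -283.2, 93.8]
tool_rot: [-0.033, 3.14, -0.001]
force: [1.4, 3.2, 10.1]
finger_gap: 19.9
grip_force: 8.0
```

Run:
```python
from g import *
go([519.7,-282,157],[0,0,-1],[-.0212,1,0]); print(env.state()['moment'])
s=grab_frame('scene')[:,:,::-1]
cv2.imwrite('pics/s7.png',s)
hs=cv2.cvtColor(s,cv2.COLOR_BGR2HSV)
for y in range(251,266): print(y,' '.join(f"{hs[y,x,2]:3d}{'b' if 100<hs[y,x,0]<115 and hs[y,x,1]>150 else '.'}" for x in range(135,150)))
```

```text
t 14.68 tcp [ 522.8 -283.2   93.8] travel m [-0.0031  0.0012  0.0632] turn deg [0.02 0.08 0.01] joints [-0.56  0.51  1.5   0.    1.13 -2.15] F [ 1.4  3.2 10.1] gap 19.9 grip 8.0
[ 0.62330581 -0.08550672 -0.00828176]
251  84.  82.  67.  91b 118b 120b 112b 103b  95b  86b  76b 207. 226. 167. 149.
252  79.  82.  82. 124b 130b 120b 115b 104b  97b  90b  79b  99. 212. 192. 156.
253  96. 102. 119b 127b 129b 124b 115b 108b  99b  91b  79b 100. 206. 216. 167.
254  98.  79. 124b 130b 130b 126b 117b 109b 101b  96b  86b  77b 202. 199. 158.
255 101.  66. 117b 129b 130b 126b 117b 112b 102b  96b  85b  76b 146. 203. 147.
256 103.  97. 113b 130b 132b 125b 122b 112b 108b 100b  89b  78b 139b 159b 153.
257 105.  97.  79. 127b 130b 130b 126b 116b 109b 100b  92b  83b 143b 209b 118b
258 105.  98.  67. 120b 132b 130b 128b 117b 112b 103b  92b  87b 106b 206b 145.
259 107. 102. 115. 128b 134b 132b 128b 121b 113b 104b  95b  87b 172b 214b 121b
260 111. 102. 142b 136b 133b 130b 129b 120b 116b 107b  99b  94b 208b 188b 102b
261 111. 105. 102. 190b 165b 136b 130b 125b 116b 124b 145b 210b 208b 117b  83b
262 113.  71.  55. 189b 218b 200b 164b 166b 140b 207b 225b 194b 115b  90b  81b
263  33.  19.  22. 104b 161b 212b 223b 222b 224b 202b 132b 105b  98b  91b  81b
264  22.  18.  21.  81b 123b 131b 129b 124b 124b 120b 113b 110b  98b  90b  86b
265  25.  20.  22.  58b 121b 130b 135b 128b 125b 121b 117b 108b 102b  93b  88b
```

The pen is fully home: Fz is 10 N, no black shows, and the barrel fills the mouth. I'll release it.

>>> drive_tool(
  angular=[
    [0,0,0],
    [0,0,0],
    [0,0,0],
    [0,0,0],
    [0,0,0],
    [0,0,0],
    [0,0,0],
  ],
  travel=[
    [0,0,0.001],
    [0,0,0],
    [0,0,0],
    [0,0,0],
    [0,0,0],
    [0,0,0],
    [0,0,0],
  ],
  gripper=[0.015,0.03,0.05,0.06,0.06,0.06,0.06],
)

```text
time: 15.6
ee_pos: [522.2, -283.1, 93.5]
tool_rot: [0.033, -3.141, -0.001]
force: [0.5, -0.5, 0.5]
finger_gap: 60.2
grip_force: 0.0
```

Run:
```python
from g import *
go([470.5,-284.2,165],[0,0,-1],[-.0212,1,0])
```

```text
t 15.6 tcp [ 522.2 -283.1   93.5] travel m [-0.0517 -0.0011  0.0715] turn deg [-0.03 -0.02  0.01] joints [-0.56  0.51  1.51  0.    1.13 -2.15] F [ 0.5 -0.5  0.5] gap 60.2 grip 0.0
```

>>> drive_tool(
  angular=[
    [0,0,0],
    [0,0,0],
    [0,0,0],
    [0,0,0],
    [0,0,0],
    [0,0,0],
    [0,0,0],
    [0,0,0],
  ],
  travel=[
    [0,0,0.01],
    [0,0,0.02],
    [0,0,0.03],
    [0,0,0.03],
    [-0.026,-0.0005,0],
    [-0.0257,-0.0006,0],
    [0,0,0],
    [0,0,0],
  ],
  gripper=[0.06,0.06,0.06,0.06,0.06,0.06,0.06,0.06],
)

```text
time: 16.6
ee_pos: [471.1, -284.3, 184.1]
tool_rot: [-0.033, 3.141, -0.0]
force: [-0.7, -1.6, -0.4]
finger_gap: 59.9
grip_force: 0.0
```

Run:
```python
from g import *
go([470.5,-284.2,94],[0,0,-1],[-.0212,1,0])
s=grab_frame('scene')[:,:,::-1]
cv2.imwrite('pics/s8.png',s)
cv2.imwrite('pics/p8.png',cv2.resize(s[170:300,85:185],(460,598),interpolation=cv2.INTER_CUBIC))
```

```text
t 16.6 tcp [ 471.1 -284.3  184.1] travel m [-0.0006  0.0001 -0.0901] turn deg [-0.    0.02  0.02] joints [-0.61  0.32  1.55  0.    1.28 -2.2 ] F [-0.7 -1.6 -0.4] gap 59.9 grip 0.0
```

View pics/p8.png

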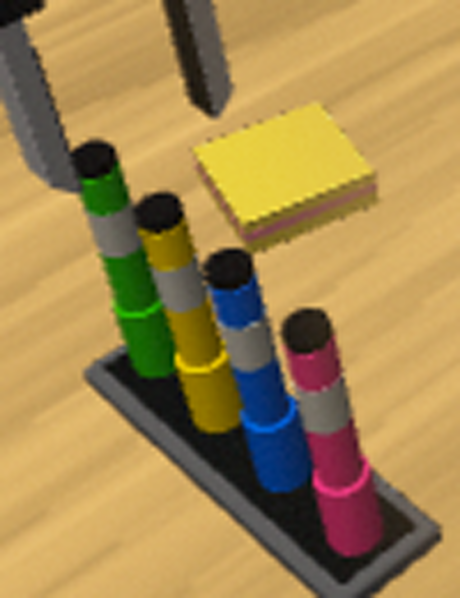

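The blue pen stands home, level with the others. The fingers are above the yellow tail (160,210 in the crop). I'll go down and grip.

>>> drive_tool(
  angular=[
    [0,0,0],
    [0,0,0],
    [0,0,0],
    [0,0,0],
    [0,0,0],
    [0,0,0],
    [0,0,0],
    [0,0,0],
    [0,0,0],
    [0,0,0],
    [0,0,0],
    [0,0,0],
  ],
  travel=[
    [0,0,-0.02],
    [0,0,-0.02],
    [0,0,-0.02],
    [0,0,-0.02],
    [0,0,-0.01],
    [0,0,0],
    [0,0,0],
    [0,0,0],
    [0,0,0],
    [0,0,0],
    [0,0,0],
    [0,0,0],
  ],
  gripper=[0.06,0.06,0.06,0.06,0.06,0.03,0.025,0.015,0.015,0.015,0.015,0.015],
  newtons=5,
)

```text
time: 18.15
ee_pos: [470.6, -284.3, 93.8]
tool_rot: [0.033, -3.141, -0.0]
force: [-0.5, 1.4, 3.8]
finger_gap: 19.7
grip_force: 5.0
```

>>> drive_tool(
  angular=[
    [0,0,0],
    [0,0,0],
    [0,0,0],
    [0,0,0],
    [0,0,0],
    [0,0,0],
    [0,0,0],
  ],
  travel=[
    [0,0.0004,0],
    [0,0,0],
    [0,0,0.003],
    [0,0,0.005],
    [0,0,0.005],
    [0,0,0.005],
    [0,0,0],
  ],
  gripper=[0.015,0.015,0.015,0.015,0.015,0.015,0.015],
  newtons=14,
)

```text
time: 19.02
ee_pos: [470.7, -283.9, 112.0]
tool_rot: [-0.033, 3.141, 0.0]
force: [-0.1, 0.2, -0.7]
finger_gap: 20.0
grip_force: 14.0
```

>>> drive_tool(
  angular=[
    [0,0,0],
    [0,0,0],
    [0,0,0],
    [0,0,0],
    [0,0,0],
    [0,0,0],
    [0,0,0],
    [0,0,0],
    [0,0,0],
  ],
  travel=[
    [0,0,0.01],
    [0,0,0.015],
    [0,0,0.02],
    [0,0,0.025],
    [0,0,0.03],
    [0,0,0.03],
    [0,0,0.02],
    [0,0,0],
    [0,0,0],
  ],
  gripper=[0.015,0.015,0.015,0.015,0.015,0.015,0.015,0.015,0.015],
)

```text
time: 20.15
ee_pos: [470.3, -283.6, 260.9]
tool_rot: [0.033, -3.14, -0.002]
force: [-0.7, 0.2, -1.1]
finger_gap: 19.7
grip_force: 14.0
```

Run:
```python
from g import *
# slant: tool z = (.707,0,-.707); nib 76 mm beyond TCP along tool z; nib target passage centre + 25 mm
# passage centre in the estimate (511,76.3,12)
zt=np.array([1,0,-1])/2**.5
N=np.array([511.5,76,37.])
for h in (80,0): go(N+[0,0,h]-76*zt,zt,[0,1,0])
s=grab_frame('scene')[:,:,::-1]; cv2.imwrite('pics/s9.png',s)
hs=cv2.cvtColor(s,cv2.COLOR_BGR2HSV); m=((hs[...,0]>20)&(hs[...,0]<30)&(hs[...,1]>200)&(hs[...,2]>60)).astype('uint8')
n,l,st,ce=cv2.connectedComponentsWithStats(m); print([(st[i].tolist(),ce[i].round(1).tolist()) for i in range(1,n) if st[i][4]>10])
```

```text
t 20.15 tcp [ 470.3 -283.6  260.9] travel m [-0.0125  0.3596 -0.0902] turn deg [  0.42 -45.06  -1.16] joints [-0.61  0.26  1.44  0.    1.44 -2.2 ] F [-0.7  0.2 -1.1] gap 19.7 grip 14.0
t 20.15 tcp [ 470.3 -283.6  260.9] travel m [-0.0125  0.3596 -0.1702] turn deg [  0.42 -45.06  -1.16] joints [-0.61  0.26  1.44  0.    1.44 -2.2 ] F [-0.7  0.2 -1.1] gap 19.7 grip 14.0
[([410, 109, 6, 15, 16], [412.2, 115.7]), ([399, 127, 4, 13, 13], [400.4, 133.0]), ([95, 144, 12, 15, 103], [100.6, 151.6]), ([100, 169, 15, 19, 183], [107.5, 178.4]), ([123, 242, 14, 22, 227], [129.8, 252.9])]
```

>>> drive_tool(
  angular=[
    [0,0,0],
    [0.05,-4.5,-0.13],
    [0.05,-4.5,-0.13],
    [0.05,-4.5,-0.13],
    [0.05,-4.5,-0.13],
    [0.05,-4.5,-0.13],
    [0.05,-4.5,-0.13],
    [0.05,-4.5,-0.13],
    [0.05,-4.5,-0.13],
    [0,-4.5,-0.1],
    [0,-4.5,0],
    [0,0,0],
  ],
  travel=[
    [0,0.03,0],
    [-0.0012,0.033,0],
    [-0.0012,0.033,-0.01],
    [-0.0012,0.033,-0.01],
    [-0.0012,0.033,-0.01],
    [-0.0012,0.033,-0.01],
    [-0.0012,0.033,-0.01],
    [-0.0012,0.033,-0.01],
    [-0.0012,0.033,-0.01],
    [-0.0012,0.033,-0.01],
    [-0.0012,0.0326,-0.01],
    [0,0,0],
  ],
  gripper=[0.015,0.015,0.015,0.015,0.015,0.015,0.015,0.015,0.015,0.015,0.015,0.015],
)

```text
time: 21.7
ee_pos: [458.3, 60.1, 173.5]
tool_rot: [0.005, 2.394, -0.015]
force: [-0.3, -0.8, -0.7]
finger_gap: 19.8
grip_force: 14.0
```

Run:
```python
from g import *
zt=np.array([1,0,-1])/2**.5
go(np.array([511.5,76,37.])-76*zt,zt,[0,1,0])
st=env.state(); print('tool z',R.from_rotvec(st['tool_rot']).as_matrix()[:,2])
s=grab_frame('scene')[:,:,::-1]; t=grab_frame('top')[:,:,::-1]
cv2.imwrite('pics/s10.png',s);cv2.imwrite('pics/t10.png',t)
for im,nm in ((s,'S'),(t,'T')):
    hs=cv2.cvtColor(im,cv2.COLOR_BGR2HSV); m=((hs[...,0]>20)&(hs[...,0]<33)&(hs[...,1]>180)&(hs[...,2]>60)).astype('uint8')
    n,l,q,ce=cv2.connectedComponentsWithStats(m); print(nm,[(q[i].tolist(),ce[i].round(1).tolist()) for i in range(1,n) if q[i][4]>10])
nib=st['ee_pos']+76*R.from_rotvec(st['tool_rot']).as_matrix()[:,2]; print('nib',nib,S.proj(nib),T.proj(nib))
```

```text
t 21.7 tcp [458.3  60.1 173.5] travel m [-0.0005  0.0159 -0.0828] turn deg [ 0.54 -2.16  0.44] joints [ 0.1  -0.2   2.31 -0.27  0.3  -1.24] F [-0.3 -0.8 -0.7] gap 19.8 grip 14.0
tool z [ 0.67993168 -0.01211307 -0.73317541]
S [([409, 109, 7, 15, 29], [412.3, 116.0]), ([226, 119, 9, 9, 47], [230.1, 122.8]), ([397, 121, 6, 19, 33], [399.6, 129.8]), ([233, 136, 14, 16, 119], [239.7, 143.5]), ([128, 196, 24, 24, 325], [140.0, 207.0]), ([139, 221, 7, 4, 12], [142.1, 222.4]), ([123, 242, 15, 22, 228], [129.8, 252.9])]
T [([228, 216, 6, 9, 40], [230.8, 220.8]), ([361, 225, 11, 11, 86], [365.9, 230.1]), ([226, 233, 7, 7, 38], [229.2, 236.1])]
nib [509.93301732  59.19687695 117.78222394] [250.74162376 163.09500477] [231.25227801 209.16515044]
```

```bash
cat > fk.py <<'E'
from g import *
from scipy.optimize import least_squares,fsolve
np.set_printoptions(precision=2,suppress=True)
D=[(.3004,1.5215,549.8,204.9),(.37,1.32,592,254.2),(.51,1.50,594.1,93.8),(.32,1.55,550.2,184.1),(.26,1.44,549,260.9),(.43,1.45,591.3,161.1)]
A=[];b=[]
for q2,q3,r,z in D:
    s=q2+q3; A+=[[1,0,np.sin(q2),np.sin(s),np.cos(s)],[0,1,np.cos(q2),np.cos(s),-np.sin(s)]]; b+=[r,z]
X,*_=np.linalg.lstsq(np.array(A),np.array(b),rcond=None); print('r0,zz,L1,L2,off',X,'res',np.array(A)@X-b)
r0,zz,L1,L2,off=X
st=env.state(); q=st['joint_pos']; s=q[1]+q[2]; zt=R.from_rotvec(st['tool_rot']).as_matrix()[:,2]
rw=r0+L1*np.sin(q[1])+L2*np.sin(s)+off*np.cos(s); zw=lambda L:zz+L+L1*np.cos(q[1])+L2*np.cos(s)-off*np.sin(s)
f=lambda L: np.r_[np.array([rw*np.cos(q[0]),rw*np.sin(q[0]),zw(L)])+L*zt-st['ee_pos']]
o=least_squares(lambda L:f(L[0]),[250]); L3=o.x[0]; print('L3',L3,o.fun,'joints',q)
def plan(N,th,az):
    th,az=np.radians(th),np.radians(az); zt=np.array([np.sin(th)*np.cos(az),np.sin(th)*np.sin(az),-np.cos(th)])
    w=np.array(N)-76*zt-L3*zt; r=np.hypot(w[0],w[1]); q1=np.arctan2(w[1],w[0])
    g=lambda q:[r0+L1*np.sin(q[0])+L2*np.sin(q[0]+q[1])+off*np.cos(q[0]+q[1])-r, zz+L3+L1*np.cos(q[0])+L2*np.cos(q[0]+q[1])-off*np.sin(q[0]+q[1])-w[2]]
    sol,_,ok,_=fsolve(g,[0,2.2],full_output=1); s=sol.sum(); fd=np.array([np.sin(s)*np.cos(q1),np.sin(s)*np.sin(q1),np.cos(s)])
    return ok,q1,sol,'j5',np.arccos(fd@zt)
if __name__=='__main__':
    for N in ([511.5,76,37],[518,76,37]):
        for th in (38,40,42,45):
            for az in (0,-20,-40,30,50,80): print(N[0],th,az,*plan(N,th,az))
E
python3 fk.py
```

```text
r0,zz,L1,L2,off [  3.06 -41.81 410.05 448.33  34.42] res [ 0.31  0.23  0.39 -1.21  0.28  0.46  0.11 -1.72 -0.37  1.65 -0.71  0.59]
L3 253.45484515729316 [  1.56 -35.29  -5.71] joints [ 0.09 -0.2   2.31 -0.26  0.3  -1.25]
511.5 38 0 1 0.2414176397792842 [0.01 2.29] j5 0.2404566798792034
511.5 38 -20 1 0.4253596624157249 [0.09 2.21] j5 0.5504365043816158
511.5 38 -40 1 0.5252223946841651 [0.22 2.06] j5 0.8386350539440698
511.5 38 30 1 -0.07553548589265999 [0.05 2.25] j5 0.4412108876591927
511.5 38 50 1 -0.20534126904311845 [0.17 2.11] j5 0.7442970915731629
511.5 38 80 1 -0.2542082951620639 [0.38 1.84] j5 1.1227641336364504
511.5 40 0 1 0.24832747690259635 [0.01 2.32] j5 0.20664800704837108
511.5 40 -20 1 0.44342507588680713 [0.09 2.23] j5 0.5506902380551304
511.5 40 -40 1 0.5457866038969077 [0.23 2.07] j5 0.8487903715477092
511.5 40 30 1 -0.0908330025760191 [0.06 2.27] j5 0.43455832428580854
511.5 40 50 1 -0.2257852168323431 [0.18 2.13] j5 0.7520307409734279
511.5 40 80 1 -0.27228345135537363 [0.39 1.84] j5 1.1386237989106625
511.5 42 0 1 0.25541873708705476 [0.01 2.34] j5 0.1851013927
[... 1644 characters left out ...]
96461 [0.11 2.23] j5 0.551791139364694
518 42 -40 1 0.5575630326115613 [0.25 2.06] j5 0.8581512846269087
518 42 30 1 -0.10425411328800353 [0.07 2.27] j5 0.4344619183178789
518 42 50 1 -0.24197147235992741 [0.2  2.13] j5 0.7621790865573166
518 42 80 1 -0.28606147476135957 [0.42 1.82] j5 1.1574395431600175
518 45 0 1 0.2605672403260675 [0.03 2.36] j5 0.18411163078235698
518 45 -20 1 0.4799150948423545 [0.12 2.26] j5 0.5704697720577377
518 45 -40 1 0.5867414673562561 [0.27 2.08] j5 0.8812981642164658
518 45 30 1 -0.127306988985482 [0.08 2.3 ] j5 0.4498289413552669
518 45 50 1 -0.2713604796172837 [0.22 2.14] j5 0.7843064306578801
518 45 80 1 -0.31085276746659696 [0.44 1.82] j5 1.1843032978896542
```

```bash
cat > ik.py <<'E'
from fk import *
e=37.
Rz=lambda a:R.from_euler('z',a);Ry=lambda a:R.from_euler('y',a)
def fkm(q,c,sg):
    s=q[1]+q[2]; M=Rz(q[0])*Ry(s)*Rz(sg[0]*q[3])*Ry(sg[1]*q[4])*Rz(sg[2]*q[5]+c)
    rw=r0+L1*np.sin(q[1])+L2*np.sin(s)+off*np.cos(s); h=zz+LL+L1*np.cos(q[1])+L2*np.cos(s)-off*np.sin(s)
    p=Rz(q[0]).apply([rw,e,h])+LL*M.as_matrix()[:,2]; return p,M
data=[([.74,.02,1.96,-.49,.84,-.55],[.01,2.62,-.032],[407.9,289.7,195.9]),([.64,.24,1.96,-.6,.6,-.48],[.009,2.619,-.032],[462.7,285.3,99.6]),([1.1844,.3004,1.5215,0,1.3207,-.0666],[-.5002,-3.1013,.0016],[172.8,521.9,204.9]),(st['joint_pos'],st['tool_rot'],st['ee_pos'])]
LL=L3
for c in (0,np.pi/2,np.pi):
  for s4 in (1,-1):
    for s6 in (1,-1):
      er=[np.degrees((fkm(q,c,(s4,1,s6))[1]*R.from_rotvec(o).inv()).magnitude()) for q,o,_ in data]
      if max(er)<20: best=(c,(s4,1,s6)); print(best,np.array(er),[ (fkm(q,*best)[0]-p).round(0) for q,_,p in data])
def ik(N,th,az,roll,q0):
    th,az=np.radians(th),np.radians(az); zt=np.array([np.sin(th)*np.cos(az),np.sin(th)*np.sin(az),-np.cos(th)])
    y=np.array([-np.sin(az),np.cos(az),0]); M=R.from_matrix(np.c_[np.cross(y,zt),y,zt])*Rz(np.radians(roll))
    p=np.array(N)-76*zt
    def f(q):
        a,B=fkm(q,*best); return np.r_[(a-p)/100,(B*M.inv()).as_rotvec()]
    o=least_squares(f,q0); return o.x,o.cost,M,p
if __name__=='__main__':
    q0=st['joint_pos']
    for th in (40,43):
        for az in (5,10,15,25,40):
            q0=st['joint_pos']+np.array([0,.2,0,.3,0,-.3])
            x,c,M,p=ik([515,76,38],th,az,0,q0); print(th,az,x,c)
E
python3 ik.py
```

```text
r0,zz,L1,L2,off [  3.06 -41.81 410.05 448.33  34.42] res [ 0.31  0.23  0.39 -1.21  0.28  0.46  0.11 -1.72 -0.37  1.65 -0.71  0.59]
L3 253.45484515729316 [  1.56 -35.29  -5.71] joints [ 0.09 -0.2   2.31 -0.26  0.3  -1.25]
(1.5707963267948966, (1, 1, 1)) [0.25 0.5  0.   0.  ] [array([-5.,  8., -4.]), array([-2.,  3.,  0.]), array([0., 1., 0.]), array([-2.,  2., -6.])]
40 5 [ 0.07  0.    2.32  0.11  0.12 -1.69] 3.2586040612984998e-21
40 10 [ 0.01 -0.    2.32  0.7   0.17 -2.39] 5.1379127667516545e-20
40 15 [-0.05  0.    2.32  0.95  0.25 -2.75] 3.974531707933467e-29
40 25 [-0.16  0.03  2.29  1.07  0.42 -3.08] 5.376007705071158e-28
40 40 [-0.27  0.11  2.2   1.03  0.67 -3.33] 1.1128518475406507e-28
43 5 [ 0.07  0.    2.36  0.44  0.03 -2.03] 3.1317016969125785e-19
43 10 [-0.   -0.    2.36  1.26  0.12 -2.96] 4.966118660254981e-27
43 15 [-0.06  0.01  2.36  1.32  0.23 -3.13] 3.2115906359234116e-26
43 25 [-0.18  0.04  2.32  1.27  0.42 -3.3 ] 1.3624305357024976e-25
43 40 [-0.3   0.12  2.23  1.14  0.68 -3.46] 4.013883666755522e-22
```

```bash
cat > path.py <<'E'
from ik import *
print('---')
st=env.state(); R0=R.from_rotvec(st['tool_rot']); p0=st['ee_pos']
for th,az,roll in ((45,25,60),(45,25,80),(45,35,60)):
    x,c,M,p=ik([514,76,38],th,az,roll,[-.17,.1,2.3,1.2,.45,-1.8])
    ph=p+[0,0,80]; rv=(M*R0.inv()).as_rotvec(); q=st['joint_pos']; lo,hi=[],[]
    def solve(P,O,q):
        return least_squares(lambda z:np.r_[(fkm(z,*best)[0]-P)/100,(fkm(z,*best)[1]*O.inv()).as_rotvec()],q).x
    tr=[]
    for k in range(1,13):
        q=solve(p0+(ph-p0)*k/12,R.from_rotvec(rv*k/12)*R0,q); tr.append(q)
    for k in range(1,9): q=solve(ph-[0,0,10*k],M,q); tr.append(q)
    tr=np.array(tr); print(th,az,roll,'travel',(ph-p0).round(1),'turn',np.degrees(rv).round(2),'\nmin',tr.min(0),'max',tr.max(0),'maxstep',abs(np.diff(tr,axis=0)).max(0),'end',q)
E
python3 path.py | sed -n '/---/,$p'
```

```text
---
45 25 60 travel [ 6.  -5.7 -3.1] turn [ 40.83   6.76 -18.85] 
min [-0.2  -0.21  2.28 -0.1   0.32 -2.39] max [ 0.06  0.04  2.35  1.41  0.54 -1.37] maxstep [0.02 0.03 0.01 0.13 0.03 0.09] end [-0.2   0.04  2.35  1.41  0.44 -2.39]
45 25 80 travel [ 6.  -5.7 -3.1] turn [ 53.54   9.62 -34.15] 
min [-0.2  -0.21  2.27 -0.1   0.32 -2.05] max [ 0.06  0.04  2.35  1.41  0.54 -1.34] maxstep [0.02 0.03 0.01 0.13 0.02 0.08] end [-0.2   0.04  2.35  1.41  0.44 -2.05]
45 35 60 travel [ 10.7 -13.8  -3.1] turn [39.94 10.25 -9.29] 
min [-0.29 -0.21  2.23 -0.05  0.32 -2.47] max [ 0.05  0.1   2.29  1.28  0.72 -1.44] maxstep [0.03 0.03 0.01 0.17 0.04 0.14] end [-0.29  0.1   2.29  1.28  0.62 -2.47]
```

>>> drive_tool(
  angular=[
    [4.46,0.8,-2.85],
    [4.46,0.8,-2.85],
    [4.46,0.8,-2.85],
    [4.46,0.8,-2.85],
    [4.46,0.8,-2.85],
    [4.46,0.8,-2.85],
    [4.46,0.8,-2.85],
    [4.46,0.8,-2.85],
    [4.46,0.8,-2.85],
    [4.46,0.8,-2.85],
    [4.46,0.8,-2.85],
    [4.46,0.8,-2.85],
  ],
  travel=[
    [0.0005,-0.0005,-0.0003],
    [0.0005,-0.0005,-0.0003],
    [0.0005,-0.0005,-0.0003],
    [0.0005,-0.0005,-0.0003],
    [0.0005,-0.0005,-0.0003],
    [0.0005,-0.0005,-0.0003],
    [0.0005,-0.0005,-0.0003],
    [0.0005,-0.0005,-0.0003],
    [0.0005,-0.0005,-0.0003],
    [0.0005,-0.0005,-0.0003],
    [0.0005,-0.0005,-0.0003],
    [0.0005,-0.0005,-0.0003],
  ],
  gripper=[0.015,0.015,0.015,0.015,0.015,0.015,0.015,0.015,0.015,0.015,0.015,0.015],
)

```text
time: 23.3
ee_pos: [466.3, 52.2, 172.5]
tool_rot: [1.175, 2.245, 0.836]
force: [0.4, -0.3, -0.6]
finger_gap: 19.8
grip_force: 14.0
```

>>> drive_tool(
  angular=[
    [0,0,0],
    [0,0,0],
  ],
  travel=[
    [0,0,0],
    [0,0,0],
  ],
  gripper=[0.015,0.015],
)

```text
time: 23.55
ee_pos: [465.7, 52.7, 171.8]
tool_rot: [1.172, 2.249, 0.831]
force: [0.6, -0.5, -0.5]
finger_gap: 20.0
grip_force: 14.0
```

```bash
cat > look.py <<'E'
from ik import *
import sys
x,c,M,p=ik([514,76,38],45,25,80,[-.17,.1,2.3,1.2,.45,-1.8])
st=env.state(); R0=R.from_rotvec(st['tool_rot']); zt=R0.as_matrix()[:,2]
print('--- joints',st['joint_pos'],'tcp',st['ee_pos'],'tilt',np.degrees(np.arccos(-zt[2])),'travel',p-st['ee_pos'],'turn',(M*R0.inv()).as_rotvec(degrees=True))
nib=st['ee_pos']+76*zt; print('nib by robot',nib,S.proj(nib),T.proj(nib))
s=grab_frame('scene')[:,:,::-1]; t=grab_frame('top')[:,:,::-1]; k=sys.argv[1]
cv2.imwrite(f'pics/s{k}.png',s);cv2.imwrite(f'pics/t{k}.png',t)
a=cv2.resize(s[140:240,190:310],(480,400),interpolation=cv2.INTER_CUBIC);b=cv2.resize(t[170:250,190:250],(300,400),interpolation=cv2.INTER_CUBIC)
cv2.imwrite(f'pics/c{k}.png',np.hstack([a,np.clip(b*1.5,0,255).astype('uint8')]))
E
python3 look.py 11 | sed -n '/---/,$p'
```

```text
--- joints [-0.22 -0.15  2.29  0.98  0.54 -1.58] tcp [465.68  52.66 171.76] tilt 45.025255914985635 travel [ -0.38   0.63 -80.02] turn [0.13 0.09 0.12]
nib by robot [514.51  75.16 118.05] [256.3  161.12] [224.71 207.27]
```

Now I'll go down 55 mm first, then look.

>>> drive_tool(
  angular=[
    [0,0,0],
    [0,0,0],
    [0,0,0],
    [0,0,0],
    [0,0,0],
    [0,0,0],
    [0,0,0],
    [0,0,0],
  ],
  travel=[
    [0,0,-0.01],
    [0,0,-0.01],
    [0,0,-0.01],
    [0,0,-0.01],
    [0,0,-0.01],
    [0,0,-0.01],
    [0,0,0],
    [0,0,0],
  ],
  gripper=[0.015,0.015,0.015,0.015,0.015,0.015,0.015,0.015],
)

```text
time: 24.65
ee_pos: [465.5, 53.2, 111.7]
tool_rot: [1.174, 2.249, 0.832]
force: [-0.4, -0.5, -1.2]
finger_gap: 19.4
grip_force: 14.0
```

```bash
python3 look.py 12 | sed -n '/---/,$p'
```

```text
--- joints [-0.22 -0.    2.35  1.32  0.46 -1.96] tcp [465.49  53.21 111.72] tilt 44.99732742452612 travel [ -0.19   0.08 -19.98] turn [0.05 0.02 0.13]
nib by robot [514.27  75.76  57.98] [255.92 179.87] [225.83 210.97]
```

View pics/c12.png

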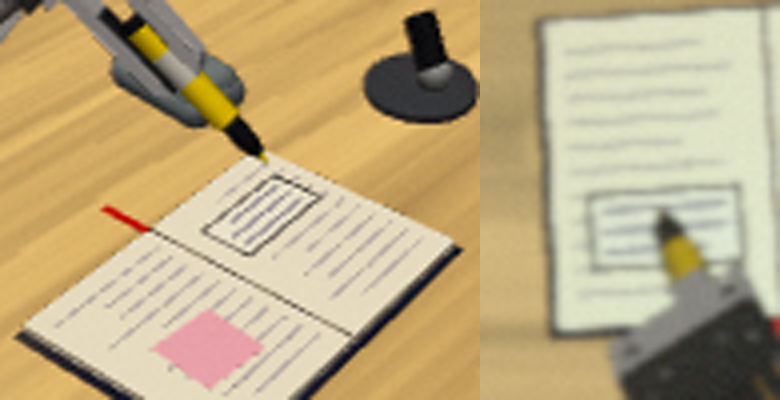

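The scene view shows the nib at (256.5,179.5) and the top view at (225.9,211.1). Both match the robot's prediction (nib at z≈58), and in plan the nib is over the frame. I'll lower it the last 20 mm.

>>> drive_tool(
  angular=[
    [0,0,0],
    [0,0,0],
    [0,0,0],
    [0,0,0],
    [0,0,0],
    [0,0,0],
    [0,0,0],
    [0,0,0],
    [0,0,0],
  ],
  travel=[
    [-0.001,0,-0.005],
    [-0.001,0,-0.005],
    [0,0,-0.005],
    [0,0,-0.005],
    [0,0,0],
    [0,0,0],
    [0,0,0],
    [0,0,0],
    [0,0,0],
  ],
  gripper=[0.015,0.015,0.015,0.015,0.015,0.015,0.015,0.015,0.015],
)

```text
time: 25.88
ee_pos: [463.3, 53.1, 91.4]
tool_rot: [1.175, 2.249, 0.832]
force: [-0.3, 0.0, -0.6]
finger_gap: 20.2
grip_force: 14.0
```

```bash
python3 look.py 13 | sed -n '/---/,$p'
python3 - <<'E'
from h import *
np.set_printoptions(precision=1,suppress=True)
print('check nib at z=58 pose', tri((256.5,179.5),(225.9,211.1)))
for n in ('s13','t13'):
    im=cv2.imread(f'pics/{n}.png'); hs=cv2.cvtColor(im,cv2.COLOR_BGR2HSV)
    x0,x1,y0,y1=(245,268,170,200) if n[0]=='s' else (215,240,195,225)
    m=((hs[...,2]<70)|((hs[...,0]>18)&(hs[...,0]<33)&(hs[...,1]>130)))[y0:y1,x0:x1].astype('uint8')
    for y in range(m.shape[0]): print(y+y0,''.join('#' if v else '.' for v in m[y]))
print(env.state()['joint_velocities'],env.state()['time'])
E
```

```text
--- joints [-0.22  0.05  2.36  1.46  0.45 -2.12] tcp [463.33  53.11  91.37] tilt 44.98098213876457 travel [1.96 0.18 0.37] turn [ 0.03 -0.01  0.17]
nib by robot [512.1   75.65  37.61] [255.14 185.61] [226.29 212.94]
check nib at z=58 pose (array([514.5,  76.3,  58.9]), [np.float64(1.0125617897944463), np.float64(1.0125617897943853)])
170 ####.#################.
171 ##########.###########.
172 ##################.####
173 ######.########.#######
174 ##################.####
175 ####.########..#.###.##
176 #####.###.##.######..#.
177 ######.#....##.###.#.##
178 #######..........######
179 ########.........######
180 #.#######..........####
181 ##.######.............#
182 #...#####..............
183 .....#####.............
184 .......####............
185 .........##............
186 .......................
187 .......................
188 .......................
189 .......................
190 .......................
191 .......................
192 .......................
193 .......................
194 .......................
195 .......................
196 .......................
197 ....
[... 308 characters left out ...]
.......
203 .........................
204 .........................
205 .........................
206 .........................
207 .........................
208 .........................
209 .........................
210 .........................
211 .........................
212 .........................
213 .........................
214 .........................
215 ............#............
216 ...........####..........
217 ...........####..........
218 ...........#####.........
219 ...........######........
220 .............#####.......
221 ............######.......
222 ............#######......
223 ............#######......
224 .............######......
[ 0.  0.  0.  0.  0. -0.] 25.975
```

The nib shows at (255,185) against a predicted (255,186). It is about 25 mm above the centre of the passage, tilted 45°, and motionless.

```bash
python3 -c "
from plant import env
print(env.hand_in())"
```

```text
the job is handed in; nothing more can be done
None
```

The job is handed in: the blue highlighter stands fully home in its cap and released, and the yellow one is held still at 45° with its nib about 25 mm above the centre of the framed passage.

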